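# Line up the disc-cutter punches by size

### The arm

A 6-joint arm with a two-finger parallel gripper is mounted at the origin on the work surface; the furniture and walls round the work are solid. World frame = base frame: x ahead of the robot, y to its left, z up, the work surface at z = 0. Lengths are in m, angles in rad, forces in N, time in s.
With the tool pointing down it reaches from about 0.35 to 0.95 m from the base axis. Payload 17.4 kg.
Tool frame: the origin (TCP) lies at the very end of the fingers, on their centre line; the grasp point (between the pads) lies 19 mm behind it; z points along the fingers, y is the line along which they close (so a half turn about z gives the same grasp; the last joint's range is limited). The gripper opens to 93 mm and grips with 3 to 60 N. Pads are 15 mm wide; open, the fingers measure 128 mm over their backs; the gripper's body (75 mm by 188 mm) begins 65 mm behind the grasp point.
Start: joints at [1.093, 0.116, 1.442, -0, 1.584, -0.038], TCP at [0.287, 0.611, 0.219] pointing down, gripper open.
Joint ranges: [-2.83, 2.83], [-0.83, 2.19], [0.07, 2.5], [-1.14, 4.28], [0.01, 3], [-2.97, 2.97]. Speed limits (rad/s): [1.89, 1.89, 2.22, 3.14, 3.14, 3.14].

### API

Orientations are given as a unit quaternion [x, y, z, w].
In Python, from workcell import bot, release, close, eyes, boxes_of, trace, place_of gives the robot as it stands. Calls block until the motion is done:
- bot.move_pose(position, orientation): joint-space move of the TCP to a pose.
- bot.movel(position, rate=0.15, frame=None, force_limit=None): straight line of the TCP; frame=None keeps the orientation; rate is the mean speed in m/s. With force_limit (N) it stops when the force on the tool has changed by that much, and returns True; else False.
- bot.movej(angles): joint-space move.
- release() and close(newtons=None): open the fingers fully, or close them until they stop; newtons is the grip in N (None keeps the last).
- bot.hold(seconds).
- bot.ik(position, orientation): joint angles nearest the present ones, or None.
- eyes.grab_frame(name): name is "scene" or "top" or "wrist"; returns a dict with "image" (400x640x3 uint8, red, green, blue), "fx", "fy", "cx", "cy" (pixels), "k1" (the pictures are not rectified: a ray, as slopes to the right and down, at radius r is drawn at 1 + k1 r^2 times it, then the intrinsics apply), "position" and "attitude" of the camera in the world; the wrist camera has in their place "mount" (4x4, takes a point from camera to tool coordinates, whose origin is the TCP and whose axes are the flange's). Camera axes: x right, y up, looking along -z (the intrinsics and any distortion apply to the point x, -y, -z); pixel columns grow to the right and rows downward; lengths in m; the calibration is good to about 2 mm. A picture is of the moment at which its call begins: read the wrist's pose just before it. There is no depth.
A pose or a line that the arm cannot do raises bot.Unreachable and nothing moves.
- bot.job_done(): hands the job in; it is judged then, once.
Trained networks look in the newest picture that a camera, given by its name, has taken for a name from the list of things; names that differ only in an ending like _2 or _b are one class to them, and where a whole thing is asked for, a point or a joint stands for the part that bears it (a point fixed in the world has none). Each returns a list of dicts, best first, with "p" (0 to 1); they miss things now and then, are a little off and sometimes report something else, mostly with a low value. They report only what shows in the picture. A call takes as long as a camera call. They do not tell look-alikes from the thing itself.
- boxes_of(camera, name): "uv" ([column, row] in pixels, amid what is visible of it).
- trace(camera, name): "mask" (400x640 bool, what is visible of it) and "uv" ([column, row] in pixels, amid what is visible of it).
- place_of(camera, name): "uv" ([column, row] in pixels: a listed point, or the origin of a listed thing).
Readings, each from a call of its own:
- bot.current_time_s(): time.
- bot.current_joint_positions(): joint angles.
- bot.current_joint_velocities(): joint speeds.
- bot.current_tau(): joint torques, N m.
- bot.current_tcp_pos(): TCP position.
- bot.current_eef_rot(): TCP orientation.
- bot.current_force(): force on the tool from outside, world axes, zero at the start.
- bot.current_wrist_torque(): the same for the moment, N m.
- bot.current_grip_width(): opening from 0.0 (shut) to 1.0 (fully open).
- bot.current_finger_force(): force on a finger pad.
Only numpy, scipy, OpenCV 4.12 (cv2) and the standard library are available. Lean on these libraries where they do the work, as an engineer would, in place of code of your own. Each camera call takes 0.05 s, during which the arm holds its last target. There are 200 camera calls.

### The job

Put the four steel disc-cutter punches away on the wooden rail, in order of diameter: the thickest on the red pad, then each next thinner one on the next pad along, so that the thinnest ends up farthest from the red pad. Stand each one upright and centred on its own pad, and leave the flux bottle and the solder spool where they are.

Things in the scene. Friction and masses are not known exactly. Their poses are not given: they have to be found in the camera images.
- punch_39: The largest of four loose disc-cutter punches: a plain bright steel cylinder, 39 mm in diameter and 50 mm tall, with a thin groove near its top and a darker round patch on its top face, standing upright on the bench (the bench wood is not quite flat, so it may lean by up to 3 degrees). Origin: centre of its underside; z runs up its axis. It can be gripped anywhere round its sides; it is alike all round. Mass about 469 g.
- punch_32: The second largest of four loose disc-cutter punches: a plain bright steel cylinder, 32 mm in diameter and 50 mm tall, with a thin groove near its top and a darker round patch on its top face, standing upright on the bench (the bench wood is not quite flat, so it may lean by up to 3 degrees). Origin: centre of its underside; z runs up its axis. It can be gripped anywhere round its sides; it is alike all round. Mass about 316 g.
- punch_25: The third largest of four loose disc-cutter punches: a plain bright steel cylinder, 25 mm in diameter and 50 mm tall, with a thin groove near its top and a darker round patch on its top face, standing upright on the bench (the bench wood is not quite flat, so it may lean by up to 3 degrees). Origin: centre of its underside; z runs up its axis. It can be gripped anywhere round its sides; it is alike all round. Mass about 193 g.
- punch_18: The smallest of four loose disc-cutter punches: a plain bright steel cylinder, 18 mm in diameter and 50 mm tall, with a thin groove near its top and a darker round patch on its top face, standing upright on the bench (the bench wood is not quite flat, so it may lean by up to 3 degrees). Origin: centre of its underside; z runs up its axis. It can be gripped anywhere round its sides; it is alike all round. Mass about 100 g.
- pad_red: The only red leather pad, at one end of the row (either end). The row stands on a fixed light wooden rail 290 x 56 mm, 10 mm high, screwed to the bench; four round leather pads, each 44 mm in diameter, are spaced 65 mm apart along its middle, and their tops stand 12 mm above the bench. Origin: centre of the pad's underside, 6 mm below its top.
- pad_inner_a: One of the two black leather pads in the middle of the row, 44 mm in diameter, top 12 mm above the bench, like the red one in size; either inner pad may be the one next to the red pad (65 mm from it, the other 130 mm). Origin: centre of its underside, 6 mm below its top.
- pad_inner_b: One of the two black leather pads in the middle of the row, 44 mm in diameter, top 12 mm above the bench, like the red one in size; either inner pad may be the one next to the red pad (65 mm from it, the other 130 mm). Origin: centre of its underside, 6 mm below its top.
- pad_outer: The black leather pad at the end of the row opposite the red one (195 mm from it), 44 mm in diameter, top 12 mm above the bench. Origin: centre of its underside, 6 mm below its top.
- flux_bottle: Bystander: small brown bottle with a white ribbed cap, 35 mm in diameter, 68 mm tall, standing loose on the bench. Origin: centre of its underside; z up its axis.
- solder_spool: Bystander: small spool of bright wire with blue-grey flanges, 38 mm in diameter, 20 mm tall, lying flat and loose on the bench. Origin: centre of its underside; z up its axis.
There are look-alikes about, which are no part of the job. Leave any turquoise look-alike of the punch_18 alone.

How it is judged:
At the end, for the whole second after the job is handed in: The punches stand upright (within 0.1 rad) and at rest on the pads, each with its axis within 12 mm of its pad's centre: the 39 mm punch on the red pad, the 32 mm one on the pad next to it, the 25 mm one on the third pad and the 18 mm one on the last pad (horizontal distance between punch_39 and pad_red below 0.012 m and horizontal distance between punch_18 and pad_outer below 0.012 m and ((horizontal distance between pad_red and pad_inner_a below 0.09 m and horizontal distance between punch_32 and pad_inner_a below 0.012 m and horizontal distance between punch_25 and pad_inner_b below 0.012 m) or (horizontal distance between pad_red and pad_inner_b below 0.09 m and horizontal distance between punch_32 and pad_inner_b below 0.012 m and horizontal distance between punch_25 and pad_inner_a below 0.012 m)) and angle between each of punch_39, punch_32, punch_25, punch_18's own z axis and vertical below 0.1 rad and height (world z) of punch_39 between 0.008 and 0.017 m and linear speed of each of punch_39, punch_32, punch_25, punch_18 below 0.02 m/s and angular speed of each of punch_39, punch_32, punch_25, punch_18 below 0.2 rad/s and height (world z) of punch_32 between 0.008 and 0.017 m and height (world z) of punch_25 between 0.008 and 0.017 m and height (world z) of punch_18 between 0.008 and 0.017 m); the robot touches nothing.
It fails at once if the flux bottle is pushed more than 20 mm away or tipped over (distance of flux_bottle from where it was at the start of the episode above 0.02 m or angle between flux_bottle's own z axis and vertical above 0.4 rad).
It fails at once if the solder spool is pushed more than 20 mm away or tipped over (distance of solder_spool from where it was at the start of the episode above 0.02 m or angle between solder_spool's own z axis and vertical above 0.4 rad).
It also fails if it takes over 99 s, if anything falls off the work surface, if the arm or the gripper's body presses on something with over 40 N, if the wrist force passes 120 N, or if a joint passes its speed limit or range.

## Working session

There is one attempt and no reset: what is moved stays moved. The work goes in short steps, each a Python script; the robot and the scene stay as the last script left them, time stands still between calls to the robot, and variables do not carry over. Pictures are saved under pics/ and viewed, at most 14 in all, crops included, and the job is handed in when it is done.

```bash
mkdir -p pics
cat > h.py <<'E'
import numpy as np, cv2
from scipy.spatial.transform import Rotation as R
from workcell import bot, release, close, eyes, boxes_of, trace, place_of
def shot(name):
    if name=="wrist":
        p=np.array(bot.current_tcp_pos()); q=bot.current_eef_rot()
    f=eyes.grab_frame(name)
    if name=="wrist":
        T=np.eye(4); T[:3,:3]=R.from_quat(q).as_matrix(); T[:3,3]=p
        C=T@np.array(f["mount"]); f["C"]=C
    else:
        C=np.eye(4); a=np.array(f["attitude"])
        C[:3,:3]=a if a.shape==(3,3) else R.from_quat(a).as_matrix(); C[:3,3]=f["position"]; f["C"]=C
    return f
def save(f,n): cv2.imwrite(n,cv2.cvtColor(f["image"],cv2.COLOR_RGB2BGR))
def world(f,uv,z):
    x=(uv[0]-f["cx"])/f["fx"]; y=(uv[1]-f["cy"])/f["fy"]
    rd=np.hypot(x,y); r=rd
    for _ in range(20): r=rd/(1+f["k1"]*r*r)
    s=r/rd if rd>0 else 1
    d=f["C"][:3,:3]@np.array([x*s,-y*s,-1]); o=f["C"][:3,3]
    return o+d*(z-o[2])/d[2]
def pix(f,P):
    p=np.linalg.inv(f["C"])@np.append(P,1); x,y=p[0]/-p[2],-p[1]/-p[2]
    s=1+f["k1"]*(x*x+y*y)
    return np.array([f["fx"]*x*s+f["cx"],f["fy"]*y*s+f["cy"]])
E
python3 - <<'E'
from h import *
for c in("top","scene"):
    f=shot(c); save(f,f"pics/{c}0.png"); print(c,f["C"][:3,3].round(3),f["fx"],f["k1"])
    for n in("punch_39","punch_32","punch_25","punch_18","pad_red","pad_inner_a","pad_outer","flux_bottle","solder_spool"):
        print(n,[(np.round(d["uv"]).tolist(),round(d["p"],2),world(f,d["uv"],.025 if 'pu' in n else .012)[:2].round(3).tolist()) for d in boxes_of(c,n)])
print(bot.current_time_s(),bot.current_eef_rot())
E
```

```text
top [ 0.397 -0.029  0.888] 404.29775516055076 -0.0847246046802558
punch_39 [([283.0, 229.0], 0.7, [0.438, 0.036]), ([276.0, 147.0], 0.68, [0.617, 0.052]), ([336.0, 175.0], 0.53, [0.554, -0.079])]
punch_32 [([283.0, 229.0], 0.7, [0.438, 0.036]), ([276.0, 147.0], 0.68, [0.617, 0.052]), ([336.0, 175.0], 0.53, [0.554, -0.079])]
punch_25 [([283.0, 229.0], 0.7, [0.438, 0.036]), ([276.0, 147.0], 0.68, [0.617, 0.052]), ([336.0, 175.0], 0.53, [0.554, -0.079])]
punch_18 [([283.0, 229.0], 0.7, [0.438, 0.036]), ([276.0, 147.0], 0.68, [0.617, 0.052]), ([336.0, 175.0], 0.53, [0.554, -0.079])]
pad_red [([409.0, 158.0], 0.62, [0.592, -0.242])]
pad_inner_a [([408.0, 185.0], 0.81, [0.532, -0.239]), ([404.0, 218.0], 0.59, [0.459, -0.226])]
pad_outer []
flux_bottle [([220.0, 204.0], 0.66, [0.495, 0.174])]
solder_spool [([312.0, 142.0], 0.7, [0.63, -0.028]), ([406.0, 218.0], 0.48, [0.458, -0.232])]
scene [0.061 0.548 0.464] 438.8326541196722 -0.101279688876838
punch_39 [([250.0, 210.0], 0.67, [0.616, 0.05]), ([315.0, 198.0], 0.63, [0.551, -0.071]), ([363.0, 215.0], 0.6, [0.438, -0.077]), ([271.0, 225.0],
[... 246 characters left out ...]
15.0, 198.0], 0.63, [0.551, -0.071]), ([363.0, 215.0], 0.6, [0.438, -0.077]), ([271.0, 225.0], 0.52, [0.547, 0.063])]
punch_18 [([250.0, 210.0], 0.67, [0.616, 0.05]), ([315.0, 198.0], 0.63, [0.551, -0.071]), ([363.0, 215.0], 0.6, [0.438, -0.077]), ([271.0, 225.0], 0.52, [0.547, 0.063])]
pad_red []
pad_inner_a [([392.0, 186.0], 0.64, [0.466, -0.242]), ([370.0, 177.0], 0.43, [0.529, -0.248])]
pad_outer [([421.0, 197.0], 0.75, [0.394, -0.241])]
flux_bottle [([249.0, 263.0], 0.56, [0.509, 0.157]), ([269.0, 222.0], 0.45, [0.572, 0.044])]
solder_spool [([372.0, 177.0], 0.74, [0.526, -0.251]), ([275.0, 202.0], 0.68, [0.618, -0.021])]
1.0 [2.18134399e-01 9.75918738e-01 5.10101491e-06 1.15553734e-05]
```

Run:
```python
import cv2
a=cv2.imread("pics/top0.png")[110:290,190:450]; cv2.imwrite("pics/top0c.png",cv2.resize(a,None,fx=3,fy=3,interpolation=cv2.INTER_CUBIC))
a=cv2.imread("pics/scene0.png")[130:310,200:460]; cv2.imwrite("pics/scene0c.png",cv2.resize(a,None,fx=3,fy=3,interpolation=cv2.INTER_CUBIC))
```

```text
(no output)
```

View pics/top0c.png

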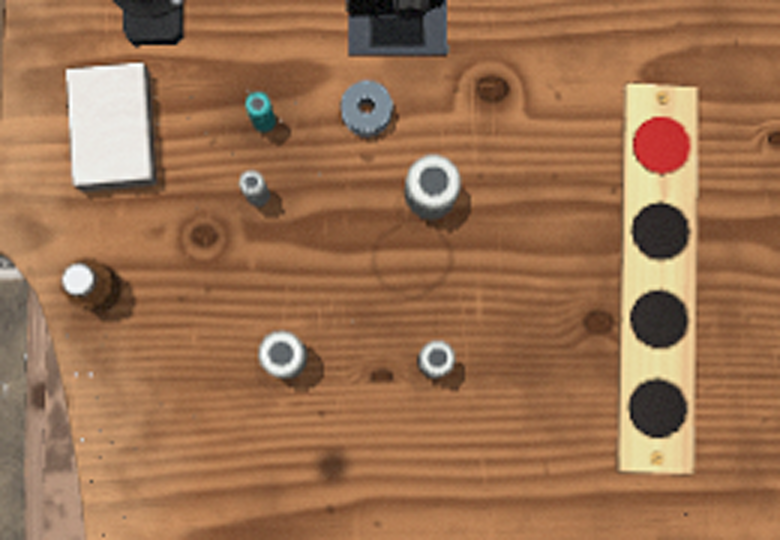

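View pics/scene0c.png

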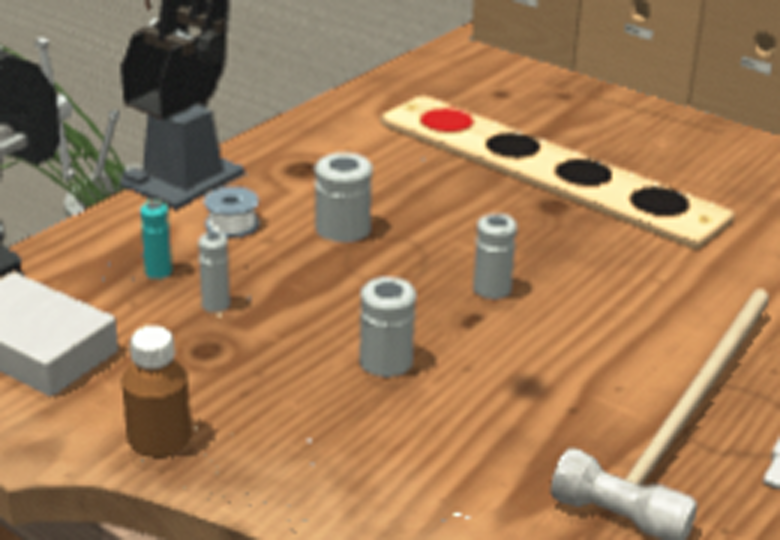

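Both views agree. In full-frame top pixels, the steel punch tops are: 39 at (335,170), 32 at (284,228), 25 at (336,229) and 18 at (274,171). The pads run from red at (410,158) to outer at (409,246).

There are two candidates for punch_18: a steel one at (274,171) and a turquoise one at (276,145). The steel one fits the description and the crops above confirm it, so I'll leave the turquoise one alone. Next I'll move above the 39 and take a close look.

```bash
cat >> h.py <<'E'
Q=[0,1,0,0]
E
python3 - <<'E'
from h import *
import json
f=shot("top")
c={"39":(434,181),"32":(282,354),"25":(437,358),"18":(252,183),"P39":(661,145),"P32":(660,231),"P25":(659,319),"P18":(658,408)}
P={}
for k,(u,v) in c.items():
    P[k]=world(f,((u+.5)/3-.5+190,(v+.5)/3-.5+110),.012 if k[0]=='P' else .05)[:2].round(4).tolist()
print(P); json.dump(P,open("P.json","w"))
for k in P: print(k,[None if (j:=bot.ik([*P[k],z],Q)) is None else np.round(j,2).tolist() for z in(.012,.2)])
bot.move_pose([*P["39"],.2],Q)
g=shot("wrist"); im=g["image"].copy(); save(g,"pics/w0.png")
for k in P:
    p=pix(g,[*P[k],.012 if k[0]=='P' else .05]); print(k,p.round())
    cv2.circle(im,tuple(int(x) for x in p),4,(255,0,255),1)
g["image"]=im; save(g,"pics/w0m.png"); print(bot.current_time_s())
E
```

```text
{'39': [0.5592, -0.0737], '32': [0.4391, 0.0333], '25': [0.435, -0.0736], '18': [0.5592, 0.0541], 'P39': [0.5923, -0.2452], 'P32': [0.5277, -0.2417], 'P25': [0.4628, -0.2384], 'P18': [0.3982, -0.2353]}
39 [[-0.18, 0.01, 1.9, -0.0, 1.23, -1.75], [-0.18, -0.12, 1.71, -0.0, 1.55, -1.75]]
32 [[0.02, -0.28, 2.16, -0.0, 1.26, -1.55], [0.02, -0.41, 1.94, -0.0, 1.61, -1.55]]
25 [[-0.23, -0.28, 2.16, -0.0, 1.26, -1.8], [-0.23, -0.41, 1.94, -0.0, 1.61, -1.8]]
18 [[0.05, 0.01, 1.9, -0.0, 1.23, -1.52], [0.05, -0.13, 1.71, -0.0, 1.55, -1.52]]
P39 [[-0.43, 0.17, 1.72, -0.0, 1.24, -2.0], [-0.43, 0.05, 1.54, -0.0, 1.55, -2.0]]
P32 [[-0.47, 0.05, 1.86, -0.0, 1.23, -2.04], [-0.47, -0.08, 1.67, -0.0, 1.55, -2.04]]
P25 [[-0.52, -0.08, 1.99, -0.0, 1.23, -2.1], [-0.52, -0.22, 1.79, -0.0, 1.57, -2.1]]
P18 [[-0.59, -0.22, 2.11, -0.0, 1.25, -2.16], [-0.59, -0.36, 1.9, -0.0, 1.6, -2.16]]
39 [313. 191.]
32 [419.  77.]
25 [314.  72.]
18 [427. 192.]
P39 [180. 209.]
P32 [177. 159.]
P25 [173. 104.]
P18 [170.  44.]
3.7083
```

View pics/w0m.png

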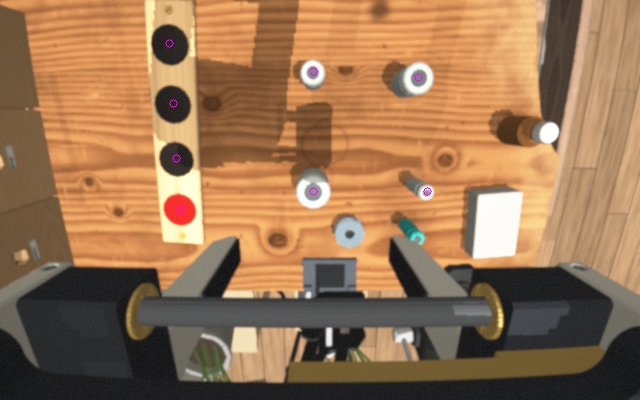

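The projected marks land on the punch tops at (313,191), (419,77), (314,72) and (427,192), and on all four pads, so the estimates are good. I'll do the 39 first.

```bash
cat >> h.py <<'E'
import json
P=json.load(open("P.json"))
def pick(k,n=30):
    x,y=P[k]
    bot.move_pose([x,y,.13],Q)
    hit=bot.movel([x,y,.012],.1,force_limit=15); print(k,"down",hit,np.round(bot.current_tcp_pos(),4))
    close(n); bot.hold(.2)
    print("grip",round(bot.current_grip_width()*93,1),bot.current_finger_force())
    z=bot.current_tcp_pos()[2]; bot.movel([x,y,.14],.15)
    print("lifted",round(bot.current_grip_width()*93,1)); return z
def place(k,z0):
    x,y=P["P"+k]
    bot.move_pose([x,y,.14],Q); bot.movel([x,y,z0+.022],.12)
    bot.hold(.2)
    hit=bot.movel([x,y,z0+.009],.03,force_limit=6); print("set",hit,np.round(bot.current_tcp_pos(),4),z0)
    bot.hold(.2); release(); bot.hold(.2)
    bot.movel([x,y,.14],.15); print("t",bot.current_time_s())
E
python3 - <<'E'
from h import *
z=pick("39",40); place("39",z)
f=shot("wrist"); save(f,"pics/w1.png")
E
```

```text
39 down False [ 0.5596 -0.0738  0.0127]
grip 38.2 39.99996721744537
lifted 38.5
set True [ 0.5923 -0.2453  0.0234] 0.012015137818495388
t 12.2
```

View pics/w1.png

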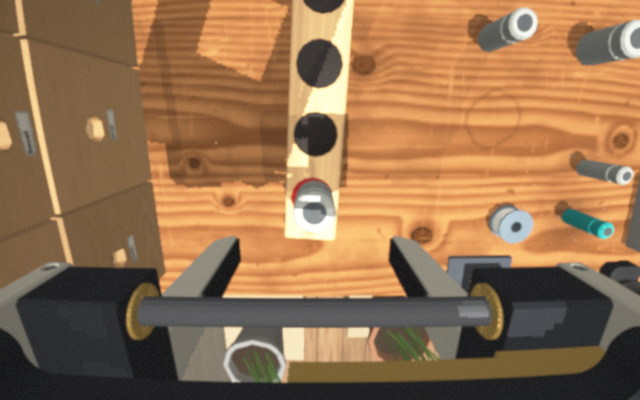

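The 39 stands on the red pad, with its top at (314,210) and pad visible behind it as the perspective would give. The others follow.

Run:
```python
from h import *
for k in("32","25","18"):
    z=pick(k,30)
    if bot.current_grip_width()*93<12: print("EMPTY"); break
    place(k,z)
bot.move_pose([.45,.0,.3],Q)
f=shot("top"); im=f["image"].copy()
for k in("39","32","25","18"):
    p=pix(f,[*P["P"+k],.062]); cv2.circle(im,tuple(int(round(x)) for x in p),1,(255,0,255),-1)
cv2.imwrite("pics/t1.png",cv2.resize(cv2.cvtColor(im[130:270,340:450],cv2.COLOR_RGB2BGR),None,fx=4,fy=4,interpolation=cv2.INTER_NEAREST))
g=shot("scene"); cv2.imwrite("pics/s1.png",cv2.resize(cv2.cvtColor(g["image"][130:310,200:460],cv2.COLOR_RGB2BGR),None,fx=3,fy=3))
```

```text
32 down False [0.4395 0.0333 0.0126]
grip 31.6 29.999980330467224
lifted 31.2
set True [ 0.5277 -0.2417  0.0226] 0.012010466606004435
t 22.1417
25 down False [ 0.4354 -0.0737  0.0126]
grip 24.4 29.99939113855362
lifted 24.8
set True [ 0.4628 -0.2385  0.0226] 0.01200644373647651
t 31.3833
18 down False [0.5596 0.0541 0.0127]
grip 17.5 30.00006526708603
lifted 17.7
set True [ 0.3983 -0.2354  0.0236] 0.012022337395712152
t 41.7083
```

View pics/t1.png

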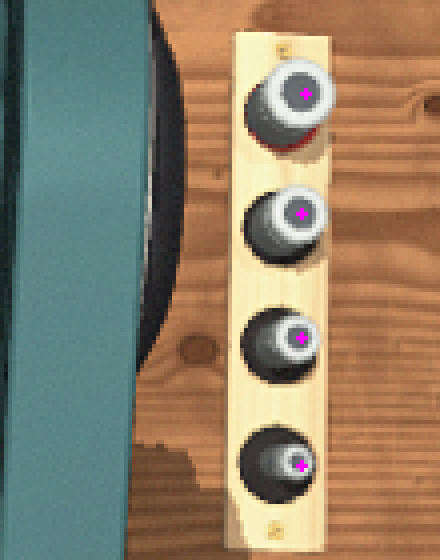

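View pics/s1.png

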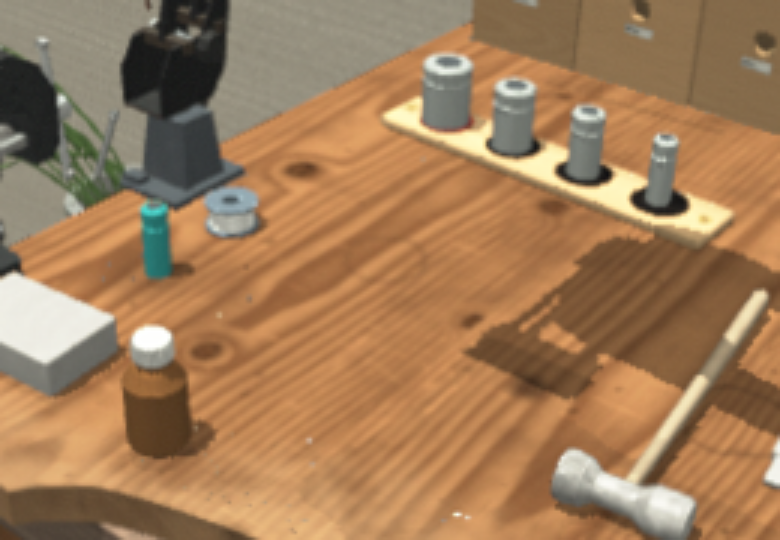

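All four punches stand upright and in order, with their tops within about 2 mm of the expected marks. The bottle (152,390) and spool (232,212) in the scene crop haven't moved.

```bash
python3 -c "
from workcell import bot
print(bot.job_done())"
```

```text
the job is handed in; nothing more can be done
None
```

The job is handed in: all four punches stand upright and centred on their pads, thickest on red to thinnest at the far end, and the flux bottle, spool and turquoise look-alike were left where they were (the verdict itself wasn't reported back).

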